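# Latch the bowl down and stir the glazed beads

### The arm

A 6-joint arm with a two-finger parallel gripper is mounted at the origin on the work surface. World frame = base frame: x ahead of the robot, y to its left, z up, the work surface at z = 0. Lengths are in m, angles in rad, forces in N, time in s.
With the tool pointing down it reaches from about 0.3 to 0.875 m from the base axis. Payload 6.4 kg.
Tool frame: the origin (TCP) lies on the centre line of the jaws, within the pads' length; the fingertips stand 8 mm ahead of it and the grasp point (between the pads) lies 11 mm behind it; z points along the fingers, y is the line along which they close (so a half turn about z gives the same grasp; the last joint's range is limited). The gripper opens to 85 mm and grips with 20 to 120 N. Pads are 22 mm wide; open, the fingers measure 114 mm over their backs; the gripper's body (76 mm by 85 mm) begins 54 mm behind the grasp point. The pads swing forward as they close: fully open they stand 13 mm farther back than shut.
Start: joints at [1.033, 0.181, 1.607, -0, 1.354, -0.206], TCP at [0.187, 0.544, 0.239] pointing down, gripper open.
Joint ranges: [-2.99, 2.99], [-0.89, 2.07], [0.3, 2.58], [-1.14, 4.28], [0, 2.63], [-3.12, 3.12]. Speed limits (rad/s): [2.57, 2.57, 3.01, 3.14, 3.14, 3.14].

### API

Orientations are given as a unit quaternion [w, x, y, z].
In Python, from bench import ctrl gives the robot as it stands.
- The arm moves only by the shell command python3 -m handwheel 'ROWS' [OPENING]. ROWS is JSON, a list that holds one entry, the list of rows, each a list of 4 numbers: the shift along the tool's x, y, z each as a share of 20 cm, from -1 to 1, then the turn about the tool's z as a share of 1.5 rad, from -1 to 1. In form: [[[x, y, z, twist], ...]]. A call has 1 to 10 rows; each row is the pose to reach, as a shift and turn from the pose commanded when the call began, along the tool's axes at that moment; what a row does not reach only later rows make up. A row lasts 1/8 s, in which the tool goes at most 62.5 mm and 10.7 degrees, less where a joint would pass 70% of its speed; a pose out of reach is approached as far as the arm can. A call with a number of a shift or a turn outside -1 to 1 is refused whole. A call with a gripper value outside its range is refused whole. OPENING is the finger opening in mm, from 0 to 85.4, set as the call begins (- or left out, the last holds). The fingers move at their own pace and stop on an object; the grip force is fixed at half the most. Time passes only in rows, so rows that repeat a pose let the fingers close. It gives the time, the measured TCP pose, the force, the opening and the grip force at its end, in the units of the state.
- ctrl.get_obs(): the state, without advancing time (a new reading comes with each control period).
- ctrl.camera(name): name is "scene" or "top"; returns a dict with "color" (400x640x3 uint8, red, green, blue), "range_z" (400x640 float32, m along the optical axis (not along the pixel's ray), 0 where there is no reading), "K" (3x3 intrinsics, pixels), "pose" (4x4, takes a point from camera to world coordinates). Camera axes: x right, y down, z forward; pixel columns grow to the right and rows downward; lengths in m; the calibration is good to about 2 mm. A picture is of the moment at which its call begins.
- ctrl.hand_in(): hands the job in; it is judged then, once.
The state is a dict: "time_s": time; "q": joint angles; "dq": joint speeds; "joint_efforts": joint torques, N m; "eef_pos": TCP position; "eef_rot": TCP orientation; "wrist_force": force on the tool from outside, world axes, zero at the start; "torque": the same for the moment, N m; "opening": opening from 0.0 (shut) to 1.0 (fully open); "grasp_force": force on a finger pad.
Only numpy, scipy, OpenCV 4.12 (cv2) and the standard library are available. Lean on these libraries where they do the work, as an engineer would, in place of code of your own. Each camera call takes 0.05 s, during which the arm holds its last target. There are 200 camera calls.

### The job

Swing the brass latch bar down over the bowl's rim until it rests in its fork, then take the stirring stick from its crock. With its foot right down among the beads, stir round the bowl for at least two full turns anticlockwise seen from above, starting at the latch's side, and go on until the three blue beads are no longer bunched: some two of them at least 5 cm apart. Stand the stick back in its crock, leaving every bead in the bowl, the bowl in its place and the latch closed; keep the gripper off the beads and do not disturb the other things on the table.

Things in the scene. Friction and masses are not known exactly. Their poses are not given: they have to be found in the camera images.
- stand: fixed round plywood stand, 230 mm across, 14 mm thick; origin: centre of its underside, z up. The bowl stands in its middle between five small blocks (30 mm high). On its +y side: steel hinge post at (x -60, y 67) mm, 90 mm high, and steel fork at (x 56, y 67) mm, prongs 18 mm apart, 98 mm high (heights above the table)
- latch (a joint): angle of the brass latch bar: 0 = level, down in the fork (closed stop); positive = swung up; starts open at 0.75 to 1.5, stop at 1.6. Stiff hinge (about 0.06 N m): it stays where it is left. It swings in the upright plane y = 67 mm of the stand
- latch_hinge (a point): middle of the bar on its hinge axis, 79 mm above the table; turns with the bar: x along the bar to its ball, z out of its upper face (away from the fork). Bar 8 mm thick, 10 mm wide, 128 mm long from here, then a red 18 mm ball; the fork takes the bar 116 mm from the hinge
- latch_knob (a point): centre of the red ball at the free end of the latch bar, 134 mm from the hinge axis
- bowl: loose white straight-sided ceramic bowl, about 0.7 kg, 140 mm outside, 128 mm inside, 58 mm tall, inner floor 8 mm above its underside; origin: centre of its underside, 14 mm above the table; its rim is 72 mm above the table. The closed latch bar lies 3 mm above the rim
- stick: loose wooden stirring stick, 185 mm long, about 45 g, with a red top end; starts upright in its crock. Origin: centre of its lower end, z along it to its top. The lowest 52 mm is a round foot 18 mm across, flat below; the rest is a square handle 14 x 14 mm with its sides along x and y. It can be gripped across either pair of sides
- stick_tip (a point): centre of the flat lower end of the stick's foot (same point as the stick's origin)
- crock: fixed round terracotta crock, 64 mm outside, 52 mm inside, 90 mm tall, inner floor 8 mm above the table; origin: centre of its underside
- blue1: blue cylindrical bead with rounded edges, 20 mm across, 16 mm tall, 11 g; origin at its centre; starts lying flat on the bowl's floor
- blue2: blue cylindrical bead with rounded edges, 20 mm across, 16 mm tall, 11 g; origin at its centre; starts lying flat on the bowl's floor
- blue3: blue cylindrical bead with rounded edges, 20 mm across, 16 mm tall, 11 g; origin at its centre; starts lying flat on the bowl's floor
- yellow1: yellow cylindrical bead with rounded edges, 20 mm across, 16 mm tall, 11 g; origin at its centre; starts lying flat on the bowl's floor
- yellow2: yellow cylindrical bead with rounded edges, 20 mm across, 16 mm tall, 11 g; origin at its centre; starts lying flat on the bowl's floor
- yellow3: yellow cylindrical bead with rounded edges, 20 mm across, 16 mm tall, 11 g; origin at its centre; starts lying flat on the bowl's floor
- yellow4: yellow cylindrical bead with rounded edges, 20 mm across, 16 mm tall, 11 g; origin at its centre; starts lying flat on the bowl's floor
- bottle: bystander: orange bottle with a yellow cap, 62 mm across, 190 mm tall; origin: centre of its underside
- mug: bystander: grey mug, 76 mm across, 95 mm tall, handle at its +y side; origin: centre of its underside
- jar: bystander: low glass jar with a steel lid, 68 mm across, 85 mm tall; origin: centre of its underside
- brush: bystander: brush with a red handle, 190 mm long, lying along its x axis; origin: centre of its underside
- tile: bystander: blue glazed tile, 70 x 70 x 9 mm; origin: centre of its underside
Not all that is in view belongs to the job. There is more than one size of the crock; the one meant has the size given above.

How it is judged:
On the way, in this order (a step that is already met when the one before it is completed fails the run):
1. the latch bar is down in its fork, the stick still in its crock (value of joint latch below 0.06 rad and horizontal distance between stick_tip and crock below 0.03 m and height (world z) of stick_tip below 0.06 m), for 0.2 s.
2. stirring, quarter 0 of 8: the stick's tip is down among the beads on the latch's side, latch closed (y of stick_tip in the frame of stand above 0.015 m and x of stick_tip in the frame of stand between -0.015 and 0.015 m and horizontal distance between stick_tip and stand below 0.062 m and z of stick_tip in the frame of stand between 0.015 and 0.036 m and value of joint latch below 0.06 rad).
3. stirring, quarter 1 of 8: the stick's tip is down among the beads on the hinge end's side, a quarter turn on, latch closed (x of stick_tip in the frame of stand below -0.015 m and y of stick_tip in the frame of stand between -0.015 and 0.015 m and horizontal distance between stick_tip and stand below 0.062 m and z of stick_tip in the frame of stand between 0.015 and 0.036 m and value of joint latch below 0.06 rad).
4. stirring, quarter 2 of 8: the stick's tip is down among the beads on the side opposite the latch, latch closed (y of stick_tip in the frame of stand below -0.015 m and x of stick_tip in the frame of stand between -0.015 and 0.015 m and horizontal distance between stick_tip and stand below 0.062 m and z of stick_tip in the frame of stand between 0.015 and 0.036 m and value of joint latch below 0.06 rad).
5. stirring, quarter 3 of 8: the stick's tip is down among the beads on the fork end's side, three quarters round, latch closed (x of stick_tip in the frame of stand above 0.015 m and y of stick_tip in the frame of stand between -0.015 and 0.015 m and horizontal distance between stick_tip and stand below 0.062 m and z of stick_tip in the frame of stand between 0.015 and 0.036 m and value of joint latch below 0.06 rad).
6. stirring, quarter 4 of 8: the stick's tip is down among the beads on the latch's side, latch closed (all of step 2).
7. stirring, quarter 5 of 8: the stick's tip is down among the beads on the hinge end's side, a quarter turn on, latch closed (all of step 3).
8. stirring, quarter 6 of 8: the stick's tip is down among the beads on the side opposite the latch, latch closed (all of step 4).
9. stirring, quarter 7 of 8: the stick's tip is down among the beads on the fork end's side, three quarters round, latch closed (all of step 5).
10. stirring, quarter 8 of 8: the stick's tip is down among the beads on the latch's side, latch closed (all of step 6).
At the end, for the whole second after the job is handed in: latch within 0.06 rad of closed; stick at rest in its crock (tip within 30 mm of its axis, under 45 mm high, tilt under 0.6); all beads in the bowl, two blue ones over 45 mm apart; bowl upright within 15 mm, and bottle, mug, jar, brush and tile within 30 mm, of their places (value of joint latch below 0.06 rad and horizontal distance between stick_tip and crock below 0.03 m and height (world z) of stick_tip below 0.045 m and angle between stick's own z axis and vertical below 0.6 rad and linear speed of stick below 0.03 m/s and horizontal distance between each of blue1, blue2, blue3, yellow1, yellow2, yellow3, yellow4 and stand below 0.066 m and z of each of blue1, blue2, blue3, yellow1, yellow2, yellow3, yellow4 in the frame of stand below 0.065 m and (distance between blue1 and blue2 above 0.045 m or distance between any of blue1, blue2 and blue3 above 0.045 m) and distance of bowl from where it was at the start of the episode below 0.015 m and angle between bowl's own z axis and vertical below 0.1 rad and distance of each of bottle, mug, jar, brush, tile from where it was at the start of the episode below 0.03 m); the robot touches nothing.
It fails at once if a finger or the arm touches a bead (contact force between any of the fingers, the arm and blue1 above 0.3 N or contact force between any of the fingers, the arm and blue2 above 0.3 N or contact force between any of the fingers, the arm and blue3 above 0.3 N or contact force between any of the fingers, the arm and yellow1 above 0.3 N or contact force between any of the fingers, the arm and yellow2 above 0.3 N or contact force between any of the fingers, the arm and yellow3 above 0.3 N or contact force between any of the fingers, the arm and yellow4 above 0.3 N).
It fails at once if a bead is thrown out of the bowl (horizontal distance between any of blue1, blue2, blue3, yellow1, yellow2, yellow3, yellow4 and stand above 0.085 m).
It fails at once if the bowl is tipped or knocked from its place (angle between bowl's own z axis and vertical above 0.25 rad or distance of bowl from where it was at the start of the episode above 0.025 m).
It fails at once if another thing on the table is shifted by more than 30 mm or tipped over (distance of any of bottle, mug, jar, brush, tile from where it was at the start of the episode above 0.03 m or angle between any of bottle, mug, jar, tile's own z axis and vertical above 0.4 rad).
It also fails if it takes over 72 s, if anything falls off the work surface, if the arm or the gripper's body presses on something with over 40 N, if the wrist force passes 120 N, or if a joint passes its speed limit or range.

## Working session

There is one attempt and no reset: what is moved stays moved. The work goes in short steps, Python scripts to look and compute and a shell command to move; the robot and the scene stay as the last step left them, time stands still between calls to the robot, and variables do not carry over. Pictures are saved under pics/ and viewed, at most 10 in all, crops included, and the job is handed in when it is done.

```bash
mkdir -p pics; ls
cat > h.py <<'E'
import numpy as np, cv2
from bench import ctrl
def cam(n):
    c=ctrl.camera(n); K=c["K"]; z=c["range_z"]; v,u=np.mgrid[:400,:640]
    P=np.stack([(u-K[0,2])/K[0,0]*z,(v-K[1,2])/K[1,1]*z,z],-1)
    W=P@c["pose"][:3,:3].T+c["pose"][:3,3]; W[z==0]=np.nan
    return c,W
def save(n,c,crop=None,s=1):
    im=c["color"][...,::-1]
    if crop: x0,y0,x1,y1=crop; im=im[y0:y1,x0:x1]
    cv2.imwrite(n,cv2.resize(im,None,fx=s,fy=s,interpolation=cv2.INTER_CUBIC))
E
python3 - <<'E'
from h import *
ims=[]
for n in("top","scene"):
    c,W=cam(n); save(f"pics/{n}0.png",c,s=1.25); np.savez(n+"0.npz",W=W,c=c["color"],K=c["K"],p=c["pose"])
    print(n,c["pose"].round(3).tolist(),c["K"][0,0])
o=ctrl.get_obs(); print({k:np.round(v,3).tolist() for k,v in o.items()})
E
```

```text
pics
top [[0.006, -0.994, 0.108, 0.406], [-1.0, -0.007, -0.011, 0.052], [0.012, -0.108, -0.994, 1.395], [0.0, 0.0, 0.0, 1.0]] 510.31033322886094
scene [[-0.566, 0.534, -0.628, 1.146], [0.824, 0.347, -0.448, 0.478], [-0.021, -0.771, -0.636, 0.707], [0.0, 0.0, 0.0, 1.0]] 487.29998505978716
{'time_s': 0.1, 'q': [1.033, 0.181, 1.608, -0.0, 1.354, -0.206], 'dq': [-0.0, -0.002, -0.003, -0.002, -0.001, -0.002], 'joint_efforts': [0.001, -44.587, -35.224, -0.0, 0.004, 0.0], 'eef_pos': [0.187, 0.543, 0.238], 'eef_rot': [-0.0, 0.165, 0.986, -0.001], 'wrist_force': [0.029, -0.52, -0.593], 'torque': [0.016, -0.024, 0.029], 'grasp_force': 0.0, 'opening': 0.999}
```

View pics/top0.png

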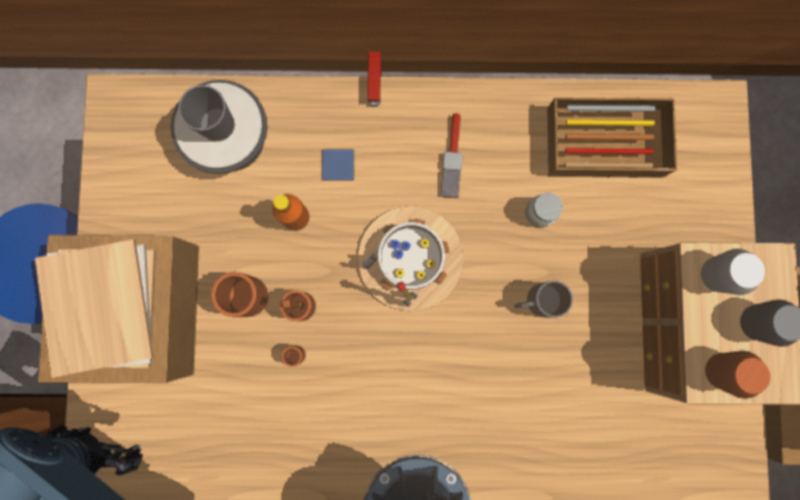

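View pics/scene0.png

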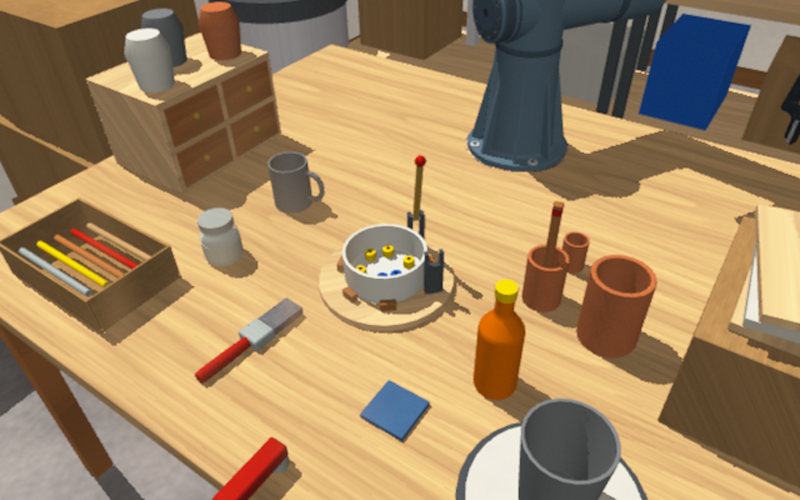

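The top view shows three crocks (in the 800-px view): large (238,295), medium with the stick (296,305) and small (292,355). The medium one looks right because it holds the red-topped stick and seems to be about 64 mm across. The bowl is at (411,257), the red latch ball at (401,287) and the blue beads at about (399,248). Next I'll measure these and confirm in crops.

```bash
cat > m.py <<'E'
from h import *
from scipy.optimize import least_squares
d=np.load("top0.npz");W=d["W"];C=d["c"].astype(int);s=np.load("scene0.npz");WS=s["W"];CS=s["c"].astype(int)
def circ(p):
    A=np.c_[2*p,np.ones(len(p))]; x=np.linalg.lstsq(A,(p**2).sum(1),rcond=None)[0]; return x[:2].round(4),round(float(np.sqrt(x[2]+x[0]**2+x[1]**2)),4)
def rob(p):
    f=least_squares(lambda x:np.hypot(*(p-x[:2]).T)-x[2],[*p.mean(0),.05],loss="soft_l1",f_scale=.002);return f.x.round(4)
for nm,(u,v) in dict(big=(190,236),med=(237,244),small=(234,284)).items():
    r=34 if nm=="big" else 20
    p=W[v-r:v+r,u-r:u+r].reshape(-1,3); p=p[p[:,2]>.03]; zt=np.median(p[p[:,2]>np.percentile(p[:,2],60)][:,2])
    q=p[abs(p[:,2]-zt)<.006]; print(nm,zt.round(3),rob(q[:,:2]),q[:,:2].min(0).round(3),q[:,:2].max(0).round(3))
for nm,X in(("top",W),("scene",WS)):
    b=np.linalg.norm(X[...,:2]-[.40,.03],axis=-1)<.16
    q=X[b&(abs(X[...,2]-.072)<.004)];print(nm,"rim",rob(q[:,:2]),len(q))
    q=X[b&(abs(X[...,2]-.014)<.004)];h=cv2.convexHull(q[:,:2].astype(np.float32))[:,0];print("stand",rob(h),cv2.minEnclosingCircle(h))
def red(X,c): return (c[...,0]>120)&(c[...,1]<50)&(c[...,2]<60)
for nm,X,c in(("top",W,C),("scene",WS,CS)):
    n,l,st,ce=cv2.connectedComponentsWithStats(red(X,c).astype(np.uint8))
    for i in range(1,n):
        if 3<st[i,4]<200: print(nm,"red",ce[i].round(1),st[i,4],np.nanmedian(X[l==i],0).round(4))
    # tall things near stand
    b=(np.linalg.norm(X[...,:2]-[.40,.03],axis=-1)<.11)&(X[...,2]>.077)
    n,l,st,ce=cv2.connectedComponentsWithStats(b.astype(np.uint8))
    for i in range(1,n):
        if st[i,4]>2: print(nm,"tall",ce[i].round(1),st[i,4],np.median(X[l==i],0).round(3),X[l==i].min(0).round(3),X[l==i].max(0).round(3))
a=np.hstack([cv2.resize(d["c"][215:300,160:260],None,fx=4,fy=4),cv2.resize(d["c"][160:245,280:380],None,fx=4,fy=4)])
b=cv2.resize(s["c"][110:270,250:500],None,fx=3.2,fy=3.2)[:, :800]
cv2.imwrite("pics/crop1.png",a[...,::-1]);cv2.imwrite("pics/crop2.png",b[...,::-1])
E
python3 m.py
```

```text
big 0.126 [0.448  0.3693 0.0406] [0.405 0.325] [0.491 0.415]
med 0.095 [0.4275 0.2533 0.0286] [0.398 0.222] [0.459 0.284]
small 0.06 [0.323  0.2624 0.019 ] [0.303 0.242] [0.344 0.282]
top rim [0.5352 0.0178 0.0677] 171
stand [0.4864 0.0212 0.0951] ((0.4261384606361389, 0.04234478250145912), 0.15469583868980408)
scene rim [0.5414 0.0198 0.0711] 330
stand [0.4957 0.0457 0.073 ] ((0.47768253087997437, 0.07343238592147827), 0.07266436517238617)
top red [491.4 120.8] 165 [ 0.7673 -0.4272  0.0432]
top tall [324.9 234.3] 134 [0.452 0.029 0.146] [0.43  0.004 0.078] [0.471 0.048 0.222]
scene red [335.6 127.5] 33 [0.4686 0.0414 0.216 ]
scene red [ 63.  187.6] 66 [ 0.7726 -0.4873  0.0428]
scene red [101.6 209.3] 66 [ 0.772  -0.3518  0.0431]
scene tall [333.3 153.2] 372 [0.458 0.03  0.142] [0.431 0.004 0.077] [0.476 0.049 0.219]
```

View pics/crop1.png

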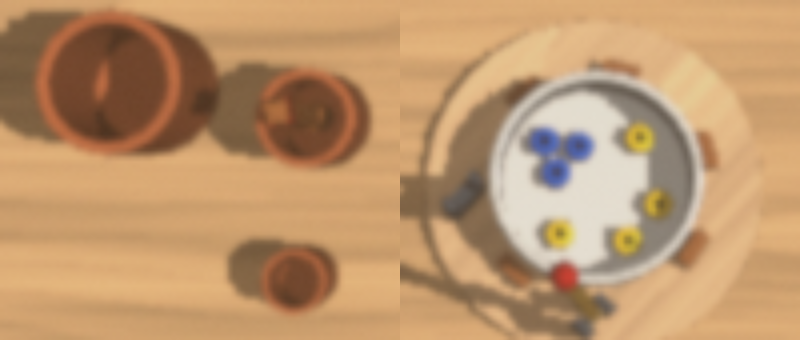

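View pics/crop2.png

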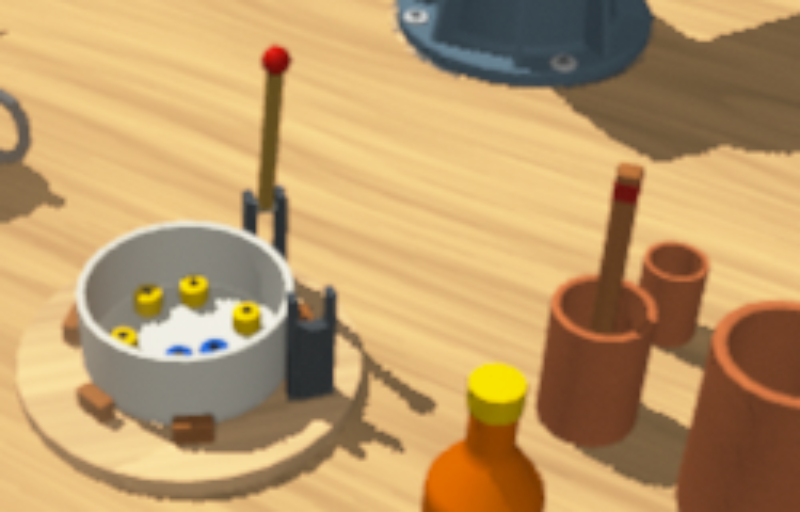

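Crops: the medium crock at (237,244) in the full image has an outside rim width of 61 mm and a height of about 92 mm, so it is the one meant. It holds the stick. The hinge post is on the robot's side of the bowl at about (327,238), the fork is to the left at about (296,209), and the bar stands steeply up and leans slightly over. Now the refined positions.

```bash
cat > m2.py <<'E'
from m import *
print("=====")
for nm,X in(("top",W),("scene",WS)):
    d0=np.linalg.norm(X[...,:2]-[.538,.019],axis=-1)
    q=X[(abs(d0-.067)<.012)&(abs(X[...,2]-.072)<.006)]
    f=rob(q[:,:2]);f=rob(q[abs(np.hypot(*(q[:,:2]-f[:2]).T)-.067)<.006][:,:2]);print(nm,"rim",f,np.median(q[:,2]).round(4),len(q))
    cc=f[:2]
    # hulls of disk
    q=X[(abs(X[...,2]-.014)<.005)&(d0<.14)&(d0>.075)]
    best=cv2.minEnclosingCircle(q[:,:2].astype(np.float32));print("standcirc",best)
    # post points
    for lab,zr in (("z.06-.1",(.06,.105)),):
        b=(d0>.074)&(d0<.125)&(X[...,2]>zr[0])&(X[...,2]<zr[1])
        n,l,st,ce=cv2.connectedComponentsWithStats(b.astype(np.uint8))
        for i in range(1,n):
            if st[i,4]>4: p=X[l==i];print(nm,lab,ce[i].round(),st[i,4],((p.min(0)+p.max(0))/2).round(4),p.mean(0).round(4),p[:,2].max().round(3))
    b=(d0<.13)&(X[...,2]>.11);p=X[b];m=p.mean(0);u=np.linalg.svd(p-m)[2][0];u*=np.sign(u[2]);print(nm,"bar",m.round(4),u.round(3),p[p[:,2].argmax()].round(4))
    b=(np.linalg.norm(X[...,:2]-[.427,.253],axis=-1)<.07)&(X[...,2]>.1);p=X[b];m=p.mean(0);u=np.linalg.svd(p-m)[2][0];u*=np.sign(u[2]);print(nm,"stick",len(p),m.round(4),u.round(3),p[:,2].max().round(3),p[p[:,2]>.17].mean(0).round(4))
    q=X[(np.linalg.norm(X[...,:2]-[.427,.253],axis=-1)<.05)&(abs(X[...,2]-.09)<.005)];print("crock rim",rob(q[:,:2]))
E
python3 m2.py | sed -n '/=====/,$p'
```

```text
=====
top rim [0.5337 0.0172 0.0666] 0.0713 347
standcirc ((0.5328574180603027, 0.030605575069785118), 0.1286565214395523)
top z.06-.1 [296. 209.] 52 [0.5208 0.1038 0.0808] [0.5206 0.1037 0.0787] 0.101
top z.06-.1 [328. 239.] 54 [0.4439 0.0182 0.0821] [0.4431 0.0186 0.0883] 0.103
top bar [0.4578 0.0347 0.1899] [0.167 0.176 0.97 ] [0.457 0.039 0.222]
top stick 75 [0.4286 0.2516 0.168 ] [0.003 0.073 0.997] 0.198 [0.4288 0.2534 0.1904]
crock rim [0.4276 0.2535 0.0288]
scene rim [0.5379 0.017  0.0666] 0.0705 609
standcirc ((0.5357927680015564, 0.016597356647253036), 0.11642782390117645)
scene z.06-.1 [332. 175.] 168 [0.4461 0.0177 0.0825] [0.4495 0.0195 0.0821] 0.105
scene z.06-.1 [347. 211.] 187 [0.5246 0.1047 0.0801] [0.5259 0.1051 0.0769] 0.1
scene bar [0.4623 0.0341 0.1726] [0.153 0.159 0.975] [0.4644 0.042  0.2194]
scene stick 358 [0.4368 0.2556 0.152 ] [-0.024 -0.005  1.   ] 0.194 [0.4359 0.2554 0.1844]
crock rim [0.4309 0.253  0.0283]
```

```bash
cat > to.py <<'E'
# usage: to.py x y z : remaining shift in tool-axis shares (of 20 cm); S r y z: stand coords
import sys,numpy as np
from bench import ctrl
from scipy.spatial.transform import Rotation as R
o=ctrl.get_obs(); r=R.from_quat(np.roll(o["eef_rot"],-1)); p=np.array(o["eef_pos"])
C=np.array([.5355,.017]);xs=np.array([.667,.745]);ys=np.array([-.745,.667])
def sh(t): return (r.inv().apply(np.array(t)-p)/.2).round(3)
if __name__=="__main__":
    print("t",round(o["time_s"],2),"pos",p.round(4),"stand",(xs@(p[:2]-C)).round(4),(ys@(p[:2]-C)).round(4),"xaxis deg",np.degrees(np.arctan2(*r.as_matrix()[1::-1,0])).round(1),"F",np.round(o["wrist_force"],1),"open",round(float(o["opening"]),3),"grip",np.round(o["grasp_force"],1))
    a=sys.argv[1:]
    while a:
        if a[0]=="S": x,y,z=map(float,a[1:4]);w=C+x*xs+y*ys;t=[*w,z];a=a[4:]
        else: t=list(map(float,a[:3]));a=a[3:]
        print(np.round(t,4),"->",sh(t))
E
python3 -m handwheel '[[[-0.673,-0.733,-0.15,0.268],[-0.673,-0.733,-0.15,0.268],[-0.673,-0.733,-0.15,0.268],[-0.673,-0.733,-0.15,0.268],[-0.673,-0.733,-0.15,0.268],[-0.673,-0.733,-0.15,0.268]]]' 0
python3 to.py S -0.09 0.067 0.27
```

```text
time_s: 0.85
eef_pos: [0.2663, 0.362, 0.269]
eef_rot: [-0.0, 0.358, 0.934, -0.0]
wrist_force: [-0.1, 0.2, 0.1]
opening: 0.003
grasp_force: 0.0
t 0.85 pos [0.2663 0.362  0.269 ] stand 0.0775 0.4307 xaxis deg 138.0 F [-0.1  0.2  0.1] open 0.003 grip 0.0
[ 0.4256 -0.0054  0.27  ] -> [-1.821 -0.833 -0.006]
```

```bash
python3 -m handwheel '[[[-0.91,-0.417,0,0],[-0.91,-0.417,0,0],[-0.91,-0.417,0,0],[-0.91,-0.417,0,0],[-0.91,-0.417,0,0]]]' >/dev/null
python3 -m handwheel '[[[-0.91,-0.417,0,0],[-0.91,-0.417,0,0],[-0.91,-0.417,0,0],[-0.91,-0.417,0,0],[-0.91,-0.417,0,0]]]' >/dev/null
python3 -m handwheel '[[[0,0,0.25,0],[0,0,0.49,0],[0,0,0.49,0]]]'
python3 to.py S -0.09 0.067 0.172
python3 - <<'E'
import numpy as np
# edge arc: R=.085, finger half 0.0145; list of stand x, tcp z
for f in (1.3,1.1,.9,.7,.5,.3,.15,0.02,-.02):
    r=.085*np.cos(f)-.004*np.sin(f);z=.079+.085*np.sin(f)+.004*np.cos(f)
    x=-.06+r-.0145; print(f,round(x,4),round(z+.008,4),"rel share y,z",round((x+.09)/.2,3),round((.172-z-.008)/.2,3))
E
python3 - <<'E'
from h import *
c,W=cam("scene");save("pics/s1.png",c,(220,60,480,260),3)
E
```

```text
time_s: 2.48
eef_pos: [0.4221, -0.0031, 0.1682]
eef_rot: [-0.004, 0.357, 0.934, -0.0]
wrist_force: [0.5, -0.5, 0.5]
opening: 0.0
grasp_force: 0.0
t 2.48 pos [ 0.4221 -0.0031  0.1682] stand -0.0907 0.0711 xaxis deg 138.1 F [ 0.5 -0.5  0.5] open 0.0 grip 0.0
[ 0.4256 -0.0054  0.172 ] -> [-0.02   0.003 -0.019]
1.3 -0.0556 0.17 rel share y,z 0.172 0.01
1.1 -0.0395 0.1646 rel share y,z 0.252 0.037
0.9 -0.0248 0.1561 rel share y,z 0.326 0.08
0.7 -0.0121 0.1448 rel share y,z 0.39 0.136
0.5 -0.0018 0.1313 rel share y,z 0.441 0.204
0.3 0.0055 0.1159 rel share y,z 0.478 0.28
0.15 0.0089 0.1037 rel share y,z 0.495 0.342
0.02 0.0104 0.0927 rel share y,z 0.502 0.397
-0.02 0.0106 0.0893 rel share y,z 0.503 0.414
```

View pics/s1.png

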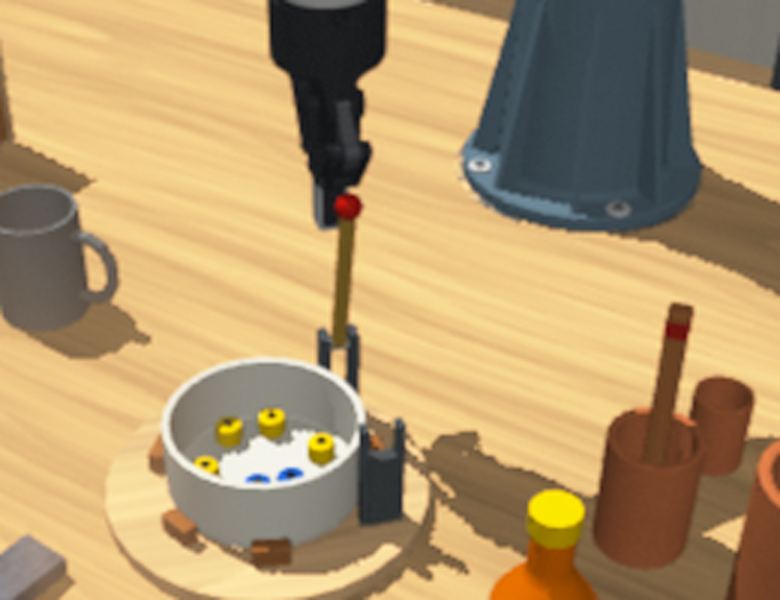

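The picture shows the closed fingers at about (335,190), just behind the red ball at (347,207), with the bar steep. Now I'll push along the arc.

```bash
python3 -m handwheel '[[[-0.02,0.172,0.0,0],[-0.02,0.252,0.03,0],[-0.02,0.326,0.07,0],[-0.02,0.39,0.125,0],[-0.02,0.441,0.195,0],[-0.02,0.478,0.27,0],[-0.02,0.495,0.33,0],[-0.02,0.5,0.37,0],[-0.02,0.5,0.39,0],[-0.02,0.5,0.39,0]]]'
python3 to.py
python3 - <<'E'
from h import *
c,W=cam("scene");save("pics/s2.png",c,(220,60,480,260),3)
E
```

```text
time_s: 3.78
eef_pos: [0.4951, 0.065, 0.0931]
eef_rot: [-0.0, 0.359, 0.933, -0.0]
wrist_force: [-0.0, -0.2, 0.8]
opening: -0.0
grasp_force: 0.0
t 3.77 pos [0.4951 0.065  0.0931] stand 0.0088 0.0621 xaxis deg 137.9 F [-0.  -0.2  0.8] open -0.0 grip 0.0
```

View pics/s2.png

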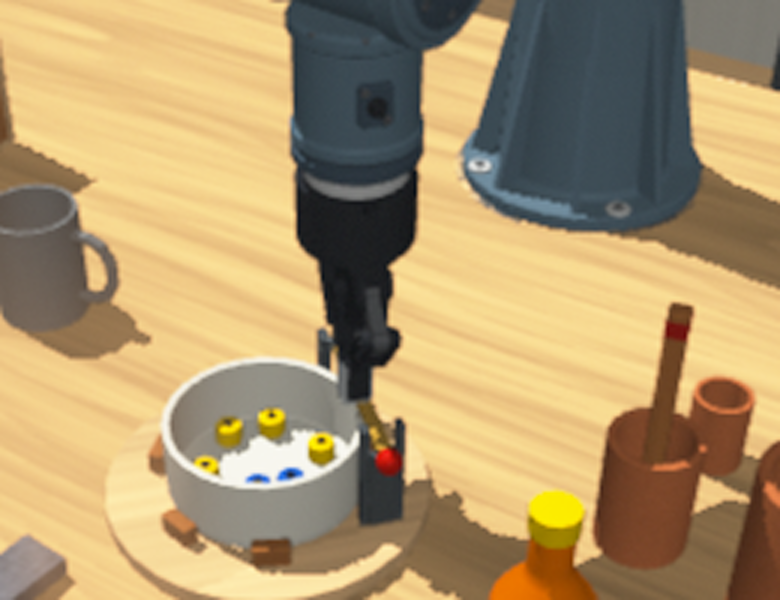

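The bar now runs between the prongs with the ball at (388,460). I'll press down gently until it stops.

```bash
python3 -m handwheel '[[[0.015,0,0.015,0],[0.015,0,0.02,0],[0.015,0,0.02,0]]]' | grep -E "pos|force"
python3 -m handwheel '[[[0,0,0.012,0],[0,0,0.012,0]]]' | grep -E "pos|force"
python3 -m handwheel '[[[0,0,0.01,0],[0,0,0.01,0]]]' | grep -E "pos|force"
python3 - <<'E'
from h import *
for n in("top","scene"):
    c,W=cam(n);C=c["color"].astype(int)
    r=(C[...,0]>120)&(C[...,1]<50)&(C[...,2]<60)&(np.linalg.norm(W[...,:2]-[.53,.11],axis=-1)<.05)
    print(n,r.sum(),W[r].mean(0).round(4),W[r][:,2].max())
E
```

```text
eef_pos: [0.4939, 0.0669, 0.0909]
wrist_force: [-2.6, -1.1, 10.9]
grasp_force: 5.3
eef_pos: [0.4942, 0.0669, 0.0905]
wrist_force: [-11.9, -1.1, 30.5]
grasp_force: 15.2
eef_pos: [0.4943, 0.0669, 0.0902]
wrist_force: [-17.9, -0.6, 46.7]
grasp_force: 23.3<stdin>:5: RuntimeWarning: Mean of empty slice.
  ret = um.true_divide(
Traceback (most recent call last):
ValueError: zero-size array to reduction operation maximum which has no identity
```

The bar is against its stop: the force climbs with no further motion. I'll retreat and look at the stick.

```bash
python3 -m handwheel '[[[0,0,-0.2,0],[0,0,-0.5,0],[0,0,-0.8,0],[0,0,-1,0],[0,0,-1,0],[0,0,-1,0]]]' 30| grep -E "pos|force"
cat > st.py <<'E'
from h import *
for n in("top","scene"):
    c,W=cam(n);C=c["color"].astype(int)
    b=(np.linalg.norm(W[...,:2]-[.529,.11],axis=-1)<.03)&(C[...,0]>100)&(C[...,1]<50)&(W[...,2]<.12)
    if b.any(): print(n,"knob",b.sum(),W[b].mean(0).round(4),W[b][:,2].max().round(4))
    d=np.linalg.norm(W[...,:2]-[.429,.2535],axis=-1)
    for lo,hi in((.105,.13),(.13,.15),(.15,.165),(.165,.18),(.18,.2)):
        p=W[(d<.05)&(W[...,2]>lo)&(W[...,2]<hi)]
        if len(p): print(n,lo,len(p),p.mean(0).round(4),p[:,:2].min(0).round(4),p[:,:2].max(0).round(4))
    p=W[(d<.05)&(W[...,2]>.115)&(W[...,2]<.185)]
    v,u=np.where((d<.05)&(W[...,2]>.115)&(W[...,2]<.185))
    if n=="scene":
        A=np.c_[u,v,np.ones(len(u))]; # plane normals by local depth fit: faces
        np.save("stk.npy",W[(d<.05)&(W[...,2]>.1)])
    print(n,"all",len(p))
    if n=="scene": save("pics/s3.png",c,(380,140,500,260),5)
    else: save("pics/t3.png",c,(190,200,290,260),6)
E
python3 st.py
```

```text
eef_pos: [0.4926, 0.0673, 0.2842]
wrist_force: [-0.6, 0.2, -1.3]
grasp_force: 0.0
top 0.105 10 [0.4288 0.2484 0.1181] [0.4227 0.2469] [0.4353 0.2499]
top 0.13 9 [0.4282 0.2487 0.1417] [0.4225 0.2467] [0.4349 0.2528]
top 0.15 5 [0.4271 0.2487 0.1584] [0.4223 0.2469] [0.432  0.2525]
top 0.165 6 [0.43   0.2495 0.1705] [0.4221 0.2475] [0.4362 0.2533]
top 0.18 42 [0.4286 0.2538 0.1917] [0.4217 0.2458] [0.4358 0.2616]
top all 29
scene knob 58 [0.5382 0.118  0.0829] 0.0906
scene 0.105 82 [0.4374 0.2558 0.1175] [0.4261 0.2485] [0.4416 0.2618]
scene 0.13 68 [0.4375 0.2555 0.1398] [0.4268 0.2485] [0.4405 0.2626]
scene 0.15 58 [0.4369 0.2559 0.1575] [0.4246 0.2482] [0.4403 0.2624]
scene 0.165 53 [0.4377 0.2556 0.173 ] [0.4291 0.2487] [0.4428 0.2621]
scene 0.18 82 [0.4348 0.2553 0.1884] [0.4234 0.2474] [0.4408 0.2628]
scene all 245
```

View pics/s3.png

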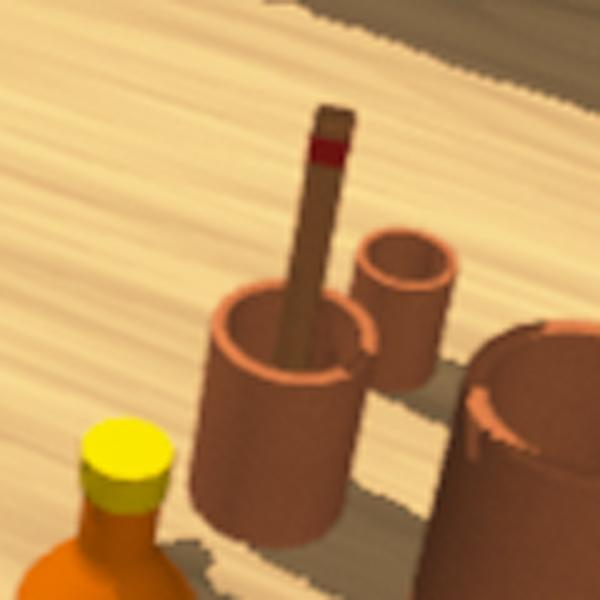

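The scene crop shows the stick upright in its crock, with its red band at (330,150) and one flat face towards us. The latch ball is at z≈0.08, so it is closed. Next I'll check the stick's yaw and the move to it.

```bash
python3 - <<'E'
import numpy as np
p=np.load("stk.npy");p=p[(p[:,2]>.11)&(p[:,2]<.185)]
b=p[:,0]>np.median(p[:,0])-.002
print(np.degrees(np.arctan(np.polyfit(p[b,1],p[b,0],1)[0])),np.polyfit(p[:,2],p[:,1],1)[0],np.polyfit(p[b,2],p[b,0],1)[0],p[b].mean(0))
E
python3 to.py .4295 .254 .284
```

```text
-8.22230474715447 -0.0008337978121493175 -9.098855866532725e-05 [0.43808579 0.25500327 0.14865996]
t 5.6 pos [0.4922 0.0673 0.2832] stand 0.0085 0.0658 xaxis deg 138.0 F [-0.1  0.1 -0.5] open 0.352 grip 0.0
[0.4295 0.254  0.284 ] -> [ 0.858  0.483 -0.003]
```

```bash
python3 -m handwheel '[[[0.858,0.483,0,-0.489],[0.858,0.483,0,-0.489],[0.858,0.483,0,-0.489],[0.858,0.483,0,-0.489],[0.858,0.483,0,-0.489],[0.858,0.483,0,-0.489],[0.858,0.483,0,-0.489]]]' 42 >/dev/null
python3 to.py .4295 .254 .139
```

```text
t 6.47 pos [0.4307 0.2528 0.2845] stand 0.1058 0.2354 xaxis deg 179.8 F [-0.9  0.3  0.2] open 0.49 grip 0.0
[0.4295 0.254  0.139 ] -> [0.006 0.006 0.728]
```

```bash
python3 -m handwheel '[[[0.006,0.006,0.2,0],[0.006,0.006,0.4,0],[0.006,0.006,0.6,0],[0.006,0.006,0.728,0],[0.006,0.006,0.728,0],[0.006,0.006,0.728,0]]]' |grep -E "pos|force"
python3 -m handwheel '[[[0,0,0,0],[0,0,0,0],[0,0,0,0],[0,0,0,0],[0,0,0,0],[0,0,0,0]]]' 0
python3 to.py; python3 st.py | grep scene
```

```text
eef_pos: [0.4302, 0.2548, 0.1404]
wrist_force: [-0.2, 0.4, -0.1]
grasp_force: 0.0
time_s: 7.98
eef_pos: [0.4303, 0.2553, 0.1409]
eef_rot: [0.001, 0.0, 1.0, 0.0]
wrist_force: [0.7, -0.6, 6.6]
opening: 0.169
grasp_force: 58.4
t 7.97 pos [0.4303 0.2553 0.1409] stand 0.1073 0.2373 xaxis deg 180.0 F [ 0.7 -0.6  6.6] open 0.169 grip 58.4
scene knob 57 [0.5379 0.1179 0.0828] 0.0896
scene 0.105 83 [0.4372 0.2558 0.1175] [0.4262 0.2482] [0.4419 0.2619]
scene 0.13 151 [0.4391 0.2555 0.1419] [0.426  0.2335] [0.4447 0.2756]
scene 0.15 164 [0.4388 0.2568 0.1577] [0.4241 0.2334] [0.4448 0.276 ]
scene 0.165 176 [0.44   0.2547 0.1735] [0.4281 0.2188] [0.4469 0.291 ]
scene 0.18 472 [0.4379 0.2523 0.1893] [0.4147 0.2059] [0.4497 0.3007]
scene all 644
```

```bash
cat > beads.py <<'E'
from h import *
def beads(n="top",sv=None):
    c,W=cam(n) ;C=c["color"]
    h=cv2.cvtColor(C,cv2.COLOR_RGB2HSV).astype(int)
    cen=np.array([.5355,.017]) ;xs=np.array([.667,.745]);ys=np.array([-.745,.667])
    near=(np.linalg.norm(W[...,:2]-cen,axis=-1)<.066)&(W[...,2]<.06)
    out={}
    for col,lo,hi in(("blue",100,130),("yellow",20,35)):
        m=(near&(h[...,0]>=lo)&(h[...,0]<=hi)&(h[...,1]>120)&(h[...,2]>60)).astype(np.uint8)
        k,l,s,ce=cv2.connectedComponentsWithStats(m)
        for i in range(1,k):
            if s[i,4]>15:
                p=W[l==i];q=p.mean(0);print(n,col,s[i,4],ce[i].round(1),"stand",((q[:2]-cen)@xs).round(3),((q[:2]-cen)@ys).round(3),"z",q[2].round(3))
    if sv: save(sv,c,(270,150,390,250),6)
if __name__=="__main__":
    import sys
    for n in sys.argv[1:] or("top","scene"): beads(n)
E
python3 beads.py; python3 to.py .4303 .2553 .265
```

```text
top blue 16 [316.1 195.2] stand 0.042 0.004 z 0.037
top yellow 40 [339.4 194.1] stand -0.002 -0.041 z 0.036
top yellow 35 [343.8 210.6] stand -0.041 -0.016 z 0.036
top yellow 34 [319.1 218. ] stand -0.005 0.043 z 0.036
top yellow 38 [336.3 219.7] stand -0.042 0.016 z 0.036
scene blue 20 [316.2 217.4] stand 0.019 0.013 z 0.037
scene yellow 76 [310.2 200.4] stand -0.04 0.014 z 0.034
scene yellow 78 [296.  203.4] stand -0.039 -0.018 z 0.033
scene yellow 75 [326.6 208.9] stand -0.004 0.041 z 0.034
scene yellow 34 [288.9 214.3] stand -0.008 -0.04 z 0.034
t 8.18 pos [0.4303 0.2553 0.1408] stand 0.1073 0.2373 xaxis deg 180.0 F [-0.1 -0.7  5.6] open 0.168 grip 58.4
[0.4303 0.2553 0.265 ] -> [-0.002  0.    -0.621]
```

```bash
python3 -m handwheel '[[[0,0,-0.15,0],[0,0,-0.35,0],[0,0,-0.55,0],[0,0,-0.62,0],[0,0,-0.62,0],[0,0,-0.62,0]]]' |grep -E "pos|force"
python3 -m handwheel '[[[-0.1,-0.24,0,0],[-0.2,-0.48,0,0],[-0.3,-0.72,0,0],[-0.4,-0.96,0,0],[-0.4,-0.96,0,0],[-0.4,-0.96,0,0]]]' |grep -E "pos|force"
python3 to.py S -.006 0 .265 S -.006 0 .16
python3 - <<'E'
import numpy as np
xs=np.array([.667,.745]);ys=np.array([-.745,.667])
def rows(R0,a0,R,angs):
    a0=np.radians(a0);b=R0*(np.cos(a0)*xs+np.sin(a0)*ys)
    return [[round(-float(d[0])/.2,3),round(float(d[1])/.2,3)] for d in ((R*(np.cos(t)*xs+np.sin(t)*ys)-b) for t in np.radians(angs))]
print("to start",rows(.006,180,.03,[90]))
print("A",rows(.03,90,.03,np.arange(112.5,271,22.5)))
print("B",rows(.03,270,.03,np.arange(292.5,451,22.5)))
E
python3 - <<'E'
from h import *
c,W=cam("scene");save("pics/s4.png",c,(230,60,490,260),3)
E
```

```text
eef_pos: [0.4282, 0.2547, 0.2614]
wrist_force: [0.0, 0.8, -1.1]
grasp_force: 58.6
eef_pos: [0.5082, 0.0632, 0.2617]
wrist_force: [-0.5, 0.3, 0.1]
grasp_force: 58.8
t 9.68 pos [0.5082 0.0632 0.2617] stand 0.0162 0.0511 xaxis deg 179.9 F [-0.5  0.3  0.1] open 0.169 grip 58.8
[0.5315 0.0125 0.265 ] -> [-0.116 -0.253 -0.017]
[0.5315 0.0125 0.16  ] -> [-0.118 -0.254  0.508]
to start [[0.092, 0.122]]
A [[0.03, -0.05], [0.038, -0.108], [0.023, -0.165], [-0.012, -0.212], [-0.062, -0.242], [-0.12, -0.25], [-0.177, -0.235], [-0.223, -0.2]]
B [[-0.03, 0.05], [-0.038, 0.108], [-0.023, 0.165], [0.012, 0.212], [0.062, 0.242], [0.12, 0.25], [0.177, 0.235], [0.223, 0.2]]
```

View pics/s4.png

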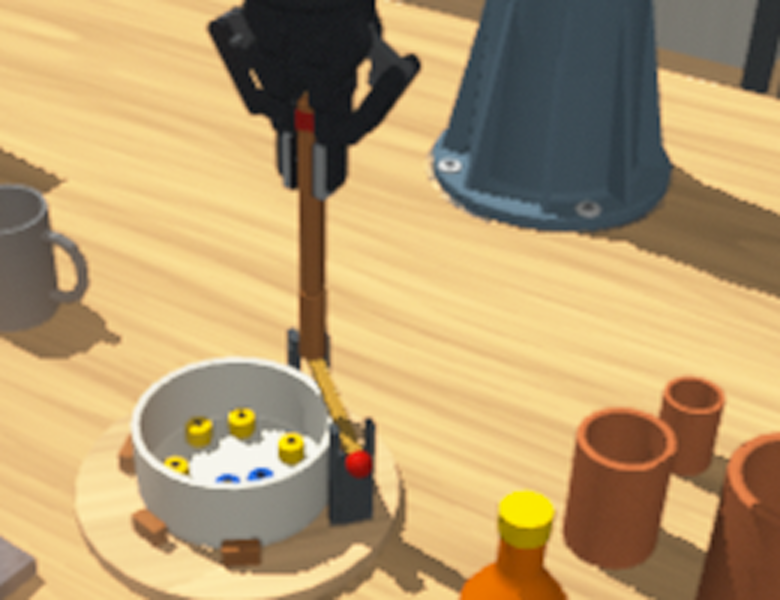

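The stick hangs straight, with its foot's end at (313,355), and the latch is closed with its ball at (358,463). I'll move over the middle and lower it.

```bash
python3 -m handwheel '[[[-0.06,-0.13,0,0],[-0.118,-0.254,0,0],[-0.118,-0.254,0,0],[-0.118,-0.254,0,0]]]' |grep -E "pos|force"
python3 to.py S -.006 0 .16
python3 -m handwheel '[[[0,0,0.1,0],[0,0,0.2,0],[0,0,0.3,0],[0,0,0.4,0],[0,0,0.46,0],[0,0,0.49,0],[0,0,0.5,0],[0,0,0.5,0]]]' |grep -E "pos|force"
python3 to.py S -.006 0 .16 S 0 .03 .16; python3 beads.py
```

```text
eef_pos: [0.5321, 0.0136, 0.2629]
wrist_force: [-0.2, 1.0, -1.0]
grasp_force: 58.8
t 10.22 pos [0.5321 0.0136 0.2629] stand -0.0048 0.0003 xaxis deg -179.9 F [-0.2  1.  -1. ] open 0.169 grip 58.8
[0.5315 0.0125 0.16  ] -> [ 0.002 -0.006  0.515]
eef_pos: [0.5331, 0.0122, 0.1638]
wrist_force: [0.3, 1.0, -0.2]
grasp_force: 58.8
t 11.22 pos [0.5331 0.0122 0.1638] stand -0.0052 -0.0014 xaxis deg 180.0 F [ 0.3  1.  -0.2] open 0.17 grip 58.8
[0.5315 0.0125 0.16  ] -> [0.008 0.002 0.019]
[0.5132 0.037  0.16  ] -> [0.1   0.124 0.019]
top yellow 24 [344.1 211.4] stand -0.043 -0.014 z 0.037
top yellow 34 [319.1 218. ] stand -0.005 0.043 z 0.037
top yellow 38 [336.3 219.7] stand -0.042 0.016 z 0.036
scene blue 17 [315.4 217.5] stand 0.019 0.011 z 0.037
scene yellow 37 [312.3 200.2] stand -0.041 0.018 z 0.033
scene yellow 78 [296.  203.4] stand -0.04 -0.018 z 0.033
scene yellow 77 [326.6 209. ] stand -0.005 0.041 z 0.033
scene yellow 34 [288.9 214.3] stand -0.008 -0.04 z 0.034
```

```bash
python3 -m handwheel '[[[0.03,0.04,0.01,0],[0.06,0.08,0.019,0],[0.1,0.124,0.019,0],[0.1,0.124,0.019,0],[0.1,0.124,0.019,0]]]' |grep -E "pos|force"
python3 to.py S 0 .03 .16
python3 -m handwheel '[[[0.03,-0.05,0,0],[0.038,-0.108,0,0],[0.023,-0.165,0,0],[-0.012,-0.212,0,0],[-0.062,-0.242,0,0],[-0.12,-0.25,0,0],[-0.177,-0.235,0,0],[-0.223,-0.2,0,0],[-0.223,-0.2,0,0]]]' |grep -E "pos|force"
python3 to.py S 0 -.03 .16
python3 beads.py scene
```

```text
eef_pos: [0.5129, 0.0371, 0.1597]
wrist_force: [-0.1, 0.1, -0.7]
grasp_force: 58.8
t 11.95 pos [0.5129 0.0371 0.1597] stand -0.0001 0.0303 xaxis deg -180.0 F [-0.1  0.1 -0.7] open 0.168 grip 58.8
[0.5132 0.037  0.16  ] -> [-0.001 -0.    -0.001]
eef_pos: [0.5578, -0.002, 0.1593]
wrist_force: [1.5, -1.1, -0.6]
grasp_force: 58.8
t 13.07 pos [ 0.5578 -0.002   0.1593] stand 0.0007 -0.0293 xaxis deg -179.9 F [ 1.5 -1.1 -0.6] open 0.165 grip 58.8
[ 0.5578 -0.003   0.16  ] -> [-0.    -0.005 -0.003]
scene blue 23 [316.2 217.6] stand 0.02 0.012 z 0.037
scene yellow 71 [307.5 199.3] stand -0.045 0.009 z 0.034
scene yellow 72 [330.7 207.5] stand -0.006 0.05 z 0.034
```

```bash
python3 -m handwheel '[[[-0.03,0.05,0,0],[-0.038,0.108,0,0],[-0.023,0.165,0,0],[0.012,0.212,0,0],[0.062,0.242,0,0],[0.12,0.25,0,0],[0.177,0.235,0,0],[0.223,0.2,0,0],[0.223,0.2,0,0]]]' |grep -E "pos|force"
python3 to.py S 0 .03 .16
python3 beads.py
python3 - <<'E'
from h import *
c,W=cam("scene");save("pics/s5.png",c,(260,120,420,260),5)
E
```

```text
eef_pos: [0.5121, 0.0362, 0.1596]
wrist_force: [-0.3, 0.6, -1.0]
grasp_force: 58.8
t 14.25 pos [0.5121 0.0362 0.1596] stand -0.0013 0.0302 xaxis deg 179.9 F [-0.3  0.6 -1. ] open 0.164 grip 58.8
[0.5132 0.037  0.16  ] -> [-0.005  0.004 -0.002]
top yellow 36 [327.9 224.6] stand -0.034 0.041 z 0.036
scene blue 35 [315.4 205.8] stand -0.015 0.019 z 0.038
scene yellow 71 [307.5 199.3] stand -0.046 0.009 z 0.034
scene yellow 75 [292.1 203.6] stand -0.04 -0.026 z 0.034
```

View pics/s5.png

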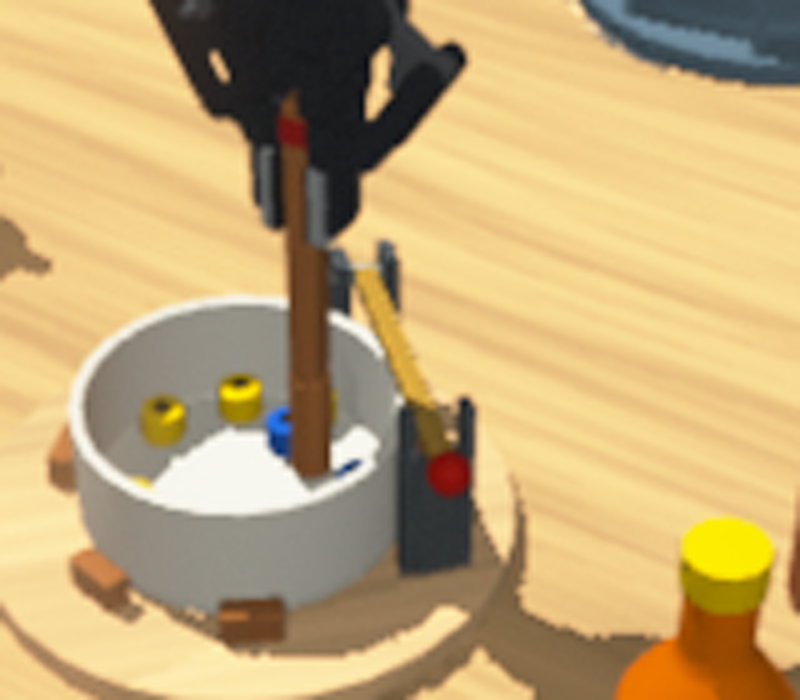

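The crop shows the foot at (312,465) down among the beads. A blue bead at (280,430) has been pushed along, and the others are partly hidden. The latch is closed. Second turn next.

```bash
cat > tilt.py <<'E'
from h import *
from to import p,C,xs,ys
c,W=cam("scene");C3=c["color"].astype(int)
b=(np.linalg.norm(W[...,:2]-p[:2],axis=-1)<.03)&(W[...,2]>p[2]-.085)&(W[...,2]<p[2]-.015)&(C3[...,0]>C3[...,2]+25)
q=W[b]; 
if len(q)>20:
    z=q[:,2]-p[2]
    for i in(0,1):
        f=np.polyfit(z,q[:,i]-p[i],1); print("xy"[i],"slope",f[0].round(3),"at tip rel",np.polyval(f,-.133).round(4),"at -.02",np.polyval(f,-.02).round(4))
E
python3 tilt.py
python3 -m handwheel '[[[0.03,-0.05,0,0],[0.038,-0.108,0,0],[0.023,-0.165,0,0],[-0.012,-0.212,0,0],[-0.062,-0.242,0,0],[-0.12,-0.25,0,0],[-0.177,-0.235,0,0],[-0.223,-0.2,0,0],[-0.223,-0.2,0,0]]]' |grep -E "pos|force"
python3 tilt.py
python3 -m handwheel '[[[-0.03,0.05,0,0],[-0.038,0.108,0,0],[-0.023,0.165,0,0],[0.012,0.212,0,0],[0.062,0.242,0,0],[0.12,0.25,0,0],[0.177,0.235,0,0],[0.223,0.2,0,0],[0.223,0.2,0,0]]]' |grep -E "pos|force"
python3 tilt.py;python3 to.py S 0 .03 .16
python3 beads.py
```

```text
x slope 0.018 at tip rel 0.0037 at -.02 0.0058
y slope 0.004 at tip rel 0.0017 at -.02 0.0022
eef_pos: [0.5571, -0.0018, 0.1589]
wrist_force: [-2.8, 0.7, 0.3]
grasp_force: 59.2
x slope 0.07 at tip rel -0.0054 at -.02 0.0025
y slope 0.001 at tip rel 0.0022 at -.02 0.0023
eef_pos: [0.5121, 0.0363, 0.1595]
wrist_force: [-0.3, -0.2, -0.6]
grasp_force: 59.2
x slope 0.078 at tip rel -0.0065 at -.02 0.0023
y slope -0.007 at tip rel 0.0029 at -.02 0.0022
t 16.8 pos [0.5126 0.0364 0.1596] stand -0.0008 0.03 xaxis deg 179.9 F [ 1.5 -0.  -0.3] open 0.156 grip 59.2
[0.5132 0.037  0.16  ] -> [-0.003  0.003 -0.002]
top yellow 32 [330.5 224.5] stand -0.039 0.036 z 0.037
scene blue 20 [293.2 216.2] stand 0.005 -0.033 z 0.038
scene yellow 75 [296.9 200.5] stand -0.048 -0.014 z 0.033
scene yellow 37 [317.8 200.2] stand -0.033 0.029 z 0.037
scene yellow 73 [285.3 208.3] stand -0.029 -0.043 z 0.034
```

```bash
python3 -m handwheel '[[[-0.05,-0.05,0,0],[-0.1,-0.1,0,0],[-0.1,-0.1,-0.15,0],[-0.1,-0.1,-0.3,0],[-0.1,-0.1,-0.45,0],[-0.1,-0.1,-0.53,0],[-0.1,-0.1,-0.53,0]]]' |grep -E "pos|force"
python3 -m handwheel '[[[0.1,0.24,0,0],[0.2,0.48,0,0],[0.3,0.72,0,0],[0.4,0.96,0,0],[0.4,0.96,0,0],[0.4,0.96,0,0]]]' |grep -E "pos|force"
python3 to.py .4295 .254 .265; python3 tilt.py
python3 - <<'E'
from beads import *
beads("top","pics/t6.png");beads("scene")
E
```

```text
eef_pos: [0.5337, 0.0165, 0.2664]
wrist_force: [-0.5, -0.1, -1.1]
grasp_force: 59.2
eef_pos: [0.4525, 0.2087, 0.2643]
wrist_force: [0.3, 0.2, -0.5]
grasp_force: 59.2
t 18.52 pos [0.4525 0.2087 0.2643] stand 0.0874 0.1897 xaxis deg -180.0 F [ 0.3  0.2 -0.5] open 0.153 grip 59.2
[0.4295 0.254  0.265 ] -> [ 0.115  0.226 -0.004]
x slope 0.079 at tip rel -0.0054 at -.02 0.0036
y slope 0.003 at tip rel 0.0011 at -.02 0.0015
top blue 16 [335. 194.] stand 0.007 -0.033 z 0.036
top blue 16 [308.9 202.2] stand 0.043 0.03 z 0.037
top yellow 39 [336.7 186.9] stand 0.016 -0.05 z 0.037
top yellow 32 [347.9 201.6] stand -0.033 -0.041 z 0.037
top yellow 30 [346.  214.5] stand -0.052 -0.012 z 0.037
top yellow 31 [330.6 224.6] stand -0.04 0.036 z 0.037
scene blue 20 [293.2 216.2] stand 0.005 -0.033 z 0.038
scene yellow 76 [319.8 199.5] stand -0.038 0.034 z 0.034
scene yellow 75 [296.9 200.5] stand -0.049 -0.014 z 0.033
scene yellow 74 [285.3 208.3] stand -0.029 -0.043 z 0.034
```

View pics/t6.png

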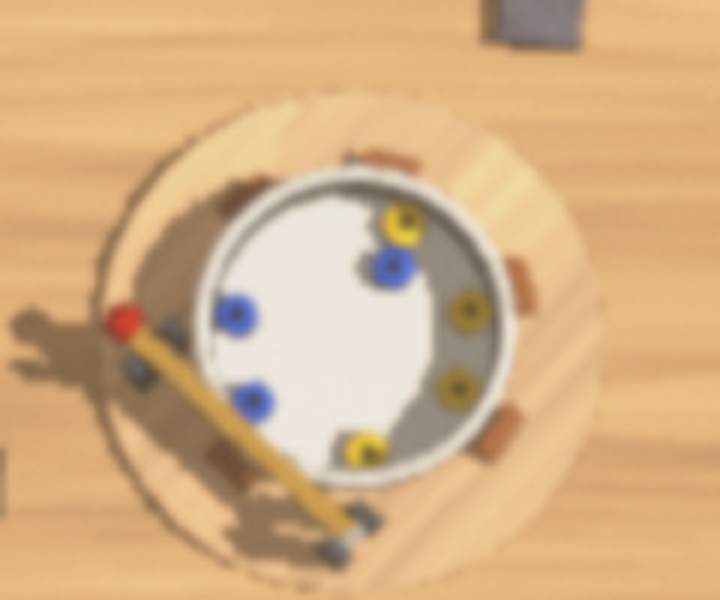

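All seven beads are in the bowl. The blues are at (235,315), (252,402) and (393,268), with the first and third about 73 mm apart. The bar lies in its fork, and the bowl hasn't visibly moved. Now I'll stand the stick back in its crock, allowing for its 4.5° tilt in the pads.

```bash
python3 -m handwheel '[[[0.04,0.11,0,0],[0.07,0.224,0,0],[0.07,0.224,0,0],[0.07,0.224,0,0]]]' |grep -E "pos|force"
python3 to.py .438 .2535 .144;python3 tilt.py
python3 - <<'E'
from h import *
c,W=cam("scene");save("pics/s7.png",c,(360,60,500,260),3)
E
```

```text
eef_pos: [0.4393, 0.2528, 0.2653]
wrist_force: [0.5, 0.2, -0.6]
grasp_force: 59.1
t 19.18 pos [0.4393 0.2528 0.2653] stand 0.1115 0.229 xaxis deg 179.9 F [ 0.5  0.2 -0.6] open 0.153 grip 59.1
[0.438  0.2535 0.144 ] -> [0.006 0.004 0.607]
x slope 0.066 at tip rel -0.004 at -.02 0.0034
y slope 0.005 at tip rel 0.0006 at -.02 0.0012
```

View pics/s7.png

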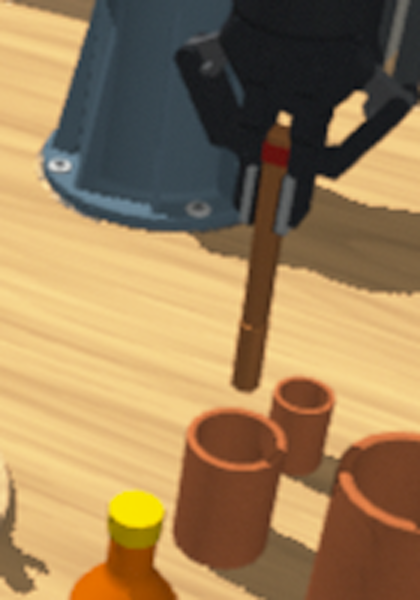

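The foot's end at (245,388) is right above the crock's mouth, centred at (237,440). Lowering.

```bash
python3 -m handwheel '[[[0.006,0.004,0.1,0],[0.006,0.004,0.2,0],[0.006,0.004,0.3,0],[0.006,0.004,0.4,0],[0.006,0.004,0.5,0],[0.006,0.004,0.56,0],[0.006,0.004,0.59,0],[0.006,0.004,0.59,0]]]' |grep -E "pos|force"
python3 -m handwheel '[[[0,0,0.01,0],[0,0,0.015,0],[0,0,0.015,0]]]' |grep -E "pos|force"
python3 to.py
```

```text
eef_pos: [0.4377, 0.2545, 0.1476]
wrist_force: [-0.2, -0.1, -0.1]
grasp_force: 59.1
eef_pos: [0.4377, 0.2547, 0.1447]
wrist_force: [-0.0, 1.0, 0.1]
grasp_force: 59.1
t 20.65 pos [0.4377 0.2547 0.1447] stand 0.1118 0.2314 xaxis deg 180.0 F [-0.   1.   0.1] open 0.153 grip 59.1
```

Free descent with the tip about 3 mm off the floor. Release and rise.

```bash
python3 -m handwheel '[[[0,0,0,0],[0,0,0,0],[0,0,0,0],[0,0,0,0],[0,0,0,0]]]' 45 |grep -E "pos|force|open"
python3 -m handwheel '[[[0,0,-0.15,0],[0,0,-0.35,0],[0,0,-0.55,0],[0,0,-0.75,0],[0,0,-0.85,0],[0,0,-0.85,0],[0,0,-0.85,0],[0,0,-0.85,0]]]' |grep -E "pos|force"
python3 -m handwheel '[[[0.3,-0.3,0,0],[0.6,-0.4,0,0],[0.6,-0.4,0,0],[0.6,-0.4,0,0],[0.6,-0.4,0,0],[0.6,-0.4,0,0]]]' |grep -E "pos|force"
python3 - <<'E'
from beads import *
beads("top");beads("scene")
c,W=cam("scene");save("pics/s8.png",c,(130,80,530,380),2)
E
python3 st.py
```

```text
eef_pos: [0.4376, 0.2546, 0.1445]
wrist_force: [0.5, -0.4, -0.9]
opening: 0.53
grasp_force: 0.0
eef_pos: [0.4369, 0.2544, 0.3129]
wrist_force: [-0.5, -0.2, 0.4]
grasp_force: 0.0
eef_pos: [0.3182, 0.1749, 0.3142]
wrist_force: [0.9, 0.0, -0.6]
grasp_force: 0.0
top blue 16 [335. 194.] stand 0.007 -0.033 z 0.037
top yellow 39 [336.7 186.9] stand 0.016 -0.05 z 0.036
top yellow 33 [347.9 201.5] stand -0.033 -0.041 z 0.037
top yellow 30 [346.  214.5] stand -0.052 -0.012 z 0.037
top yellow 31 [330.6 224.6] stand -0.04 0.036 z 0.036
scene blue 21 [293.  216.3] stand 0.005 -0.033 z 0.038
scene yellow 76 [319.9 199.6] stand -0.037 0.034 z 0.034
scene yellow 75 [296.9 200.5] stand -0.048 -0.014 z 0.034
scene yellow 74 [285.3 208.3] stand -0.029 -0.043 z 0.034
top 0.105 10 [0.4241 0.2522 0.1171] [0.4178 0.251 ] [0.4304 0.253 ]
top 0.13 9 [0.4237 0.2526 0.137 ] [0.4177 0.2518] [0.4298 0.2539]
top 0.15 9 [0.4231 0.2536 0.1558] [0.4174 0.2531] [0.4296 0.2546]
top 0.165 7 [0.4251 0.2538 0.1732] [0.4198 0.2533] [0.4293 0.2541]
top 0.18 44 [0.4227 0.2607 0.1911] [0.417  0.2533] [0.4289 0.2688]
top all 31
scene knob 55 [0.538  0.118  0.0832] 0.0894
scene 0.105 88 [0.4317 0.2602 0.1174] [0.4203 0.2519] [0.4371 0.2667]
scene 0.13 79 [0.4315 0.2616 0.14  ] [0.4205 0.2528] [0.4349 0.2677]
scene 0.15 56 [0.4316 0.2625 0.1578] [0.422  0.2536] [0.4359 0.2687]
scene 0.165 58 [0.4314 0.2631 0.1727] [0.4188 0.2551] [0.4354 0.2697]
scene 0.18 90 [0.4291 0.2635 0.1879] [0.4179 0.2544] [0.435 0.27 ]
scene all 276
```

View pics/s8.png

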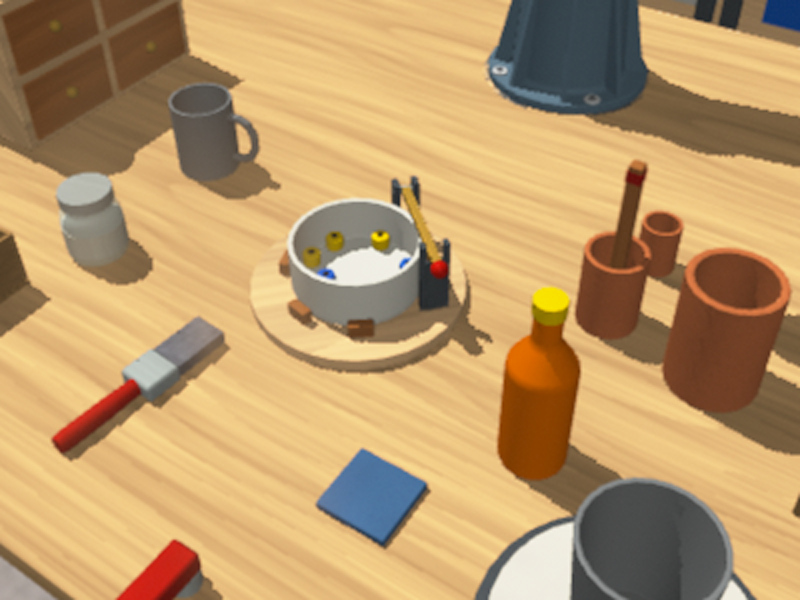

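The stick stands in its crock at (625,230), nearly upright and about 8 mm off the axis. The latch is closed with its ball at (438,268). The beads are in the bowl, and the bystanders look where they were in the first picture.

```bash
python3 -c "
from bench import ctrl
print(ctrl.hand_in())"
```

```text
the job is handed in; nothing more can be done
None
```

The job is handed in, though no verdict came back: the latch is closed, the bowl was stirred two turns anticlockwise, two blue beads are about 73 mm apart, all seven beads were in the bowl when last seen, the stick is back in its crock; I overran the picture limit, viewing 12 instead of 10.

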